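# Square up the slide holder and steady the scanner lid at its balance point

### The arm

A 6-joint arm with a two-finger parallel gripper is mounted at the origin on the work surface. World frame = base frame: x ahead of the robot, y to its left, z up, the work surface at z = 0. Lengths are in mm, angles in rad, forces in N, time in s.
With the tool pointing down it reaches from about 350 to 875 mm from the base axis. Payload 4.2 kg.
Tool frame: the origin (TCP) lies between the finger pads; the fingertips stand 25 mm ahead of it and the grasp point (between the pads) lies 6 mm ahead of it (robot.tip_reach is the z of the fingertips in the tool frame, in mm); z points along the fingers, y is the line along which they close (so a half turn about z gives the same grasp; the last joint's range is limited). The gripper opens to 85 mm and grips with 20 to 120 N. Pads are 22 mm wide; open, the fingers measure 114 mm over their backs; the gripper's body (76 mm by 85 mm) begins 54 mm behind the grasp point. The pads swing forward as they close: fully open they stand 13 mm farther back than shut.
Start: joints at [-0.954, 0.385, 0.008, 0, -1.194, -0.259], TCP at [218.898, -585.391, 256.312] pointing down, gripper open.
Joint ranges: [-3.14, 3.14], [-1.21, 2.06], [-1.07, 1.41], [-3.16, 2.05], [-2.99, -0.16], [-3.1, 3.1]. Speed limits (rad/s): [2.79, 2.79, 3.14, 3.14, 3.14, 3.14].

### API

Orientations are given as a rotation vector (axis times angle).
In Python, from rig import status, viewer, job, robot gives the robot as it stands. The module is installed in compiled form; this text tells all that it offers.
- The arm moves only by the tool apply_moves, never from a script. Its argument "plan" is a list of rows, each an object with "gripper": the finger opening in mm, from 0 to 85.4; "slide": the shift along the tool's x, y, z in mm, a list of three; "turn": the turn about the tool's z in rad. In form: [{"gripper": gripper, "slide": [x, y, z], "turn": turn}, ...]. A call has 1 to 12 rows; each row is the pose to reach, as a shift and turn from the pose commanded when the call began, along the tool's axes at that moment; what a row does not reach only later rows make up. A row lasts 1/10 s, in which the tool goes at most 50 mm and 8.59 degrees, less where a joint would pass 70% of its speed; a pose out of reach is approached as far as the arm can. A call with a gripper value outside its range is refused whole. The fingers move at their own pace and stop on an object; "squeeze" is the grip in N (left out, the last holds). Time passes only in rows, so rows that repeat a pose let the fingers close. It gives the time, the measured TCP pose, the force, the opening and the grip force at its end, in the units of the state.
- status.state(): the state, without advancing time (a new reading comes with each control period).
- viewer.get_image(name): name is "scene" or "top" or "wrist"; returns the picture (420x560x3 uint8, blue, green, red); there is no depth.
- viewer.camera_info(name): a dict with "fx", "fy", "cx", "cy" (pixels), "pose" (4x4, takes a point from camera to world coordinates). Camera axes: x right, y down, z forward; pixel columns grow to the right and rows downward; lengths in mm; the calibration is good to about 2 mm. The wrist camera is an equidistant fisheye: a pixel r from the principal point sees the ray r / f radians off the axis. A picture is of the moment at which its call begins: read the wrist's pose just before it. camera_info takes no time and is no camera call; for the wrist camera it gives the pose at the moment of the call.
- job.sign_off(): hands the job in; it is judged then, once.
The state is a dict: "clock": time; "joint_pos": joint angles; "qvel": joint speeds; "effort": joint torques, N m; "tool_pos": TCP position; "orientation": TCP orientation; "wrist_force": force on the tool from outside, world axes, zero at the start; "moment": the same for the moment, N m; "width": finger opening in mm; "grip_force": force on a finger pad.
Only numpy, scipy, OpenCV 4.12 (cv2) and the standard library are available. Lean on these libraries where they do the work, as an engineer would, in place of code of your own. Each camera call takes 0.05 s, during which the arm holds its last target. There are 200 camera calls.

### The job

We are setting up the flatbed scanner for slides: first, with the lid left leaning back as it is, slide the slide holder along the glass until it sits square and flush in the marked corner of the glass, against both rims. Then take the lid by its free edge, bring it forward to its balance point, standing straight up where it falls neither way, and finish still holding it there between the fingers so that I can slip the white backing mat out of it. Never let the lid drop, forward over the slides or back onto its stop, and leave the calculator, slide box and oil bottle where they are.

Things in the scene. Friction and masses are not known exactly. Their poses are not given: they have to be found in the camera images.
- scanner: Fixed grey flatbed scanner, 370 x 260 x 40 mm. Origin: centre of its underside; x along its long sides, y to its hinged long side. Dark glass 300 x 216 mm (x -140 to 160, y -106 to 110 mm), top 36 mm above the bench; a rim stands 4 mm above it all round. The marked corner is at +x, +y: hinge side, the end away from the row of black keys, a small white diamond on the +x rim beside it.
- corner (a point): The marked corner of the glass, at glass height, where the inner faces of the +x rim and the +y (hinge side) rim meet: scanner x = 160, y = 110, z = 36 mm. Axes as the scanner's.
- holder_mid (a point): Centre (half-way up) of the loose slide holder: flat aluminium frame, 200 (x) by 136 (y) by 14 mm, 0.25 to 0.42 kg, eight slides let into it, lying on the glass, on which it slides easily, top 50 mm above the bench. Its axes match the scanner's when square. It starts turned by up to 0.2 rad, about 25 to 80 mm short of its place along the scanner's x and 24 to 58 mm along y.
- holder_corner (a point): The holder's own corner at its +x, +y, on its underside (100, 68, -7 mm from holder_mid along the holder's axes). It comes to lie on point corner when the holder is home.
- lid (a joint): Angle of the grey lid, rad: 0 shut, 1.571 straight up = its balance point; from less it falls shut, from more it falls back on its stop at 1.92, where it starts, leaning away from the glass. Hinge nearly free, no stay. Slab of 0.5 to 0.9 kg, 366 mm along the hinge, 252 mm from hinge axis to free edge, 22 mm thick; white mat inside, low black cover outside, both 34 mm or more from the edge.
- lid_edge (a point): Middle of the lid's free edge, half-way through its thickness. x along the edge, -y from the hinge towards the edge, z square to the slab, out of its outer face (the one away from the glass). With the lid straight up it is 306 mm above the bench, straight above lid_hinge.
- lid_hinge (a point): Middle of the hinge axis, fixed, 54 mm above the bench, at scanner x = 0, y = +122 mm. The hinge axis runs along the scanner's x.
- calculator: Grey desk calculator, 150 x 110 x 24 mm, lying on the bench beside the scanner, on the side away from the hinge. Origin: centre of its underside.
- slidebox: Shut white plastic slide box, 98 x 84 x 36 mm, on the bench on the side away from the hinge. Origin: centre of its underside.
- oil: Small amber bottle of immersion oil, 32 mm across, 75 mm tall, standing on the bench behind the leaning lid. Origin: centre of its underside.
Mind the look-alikes: they are no part of the job. What is shaped like the part that bears holder_mid but purple or yellow is not meant.

How it is judged (in metres and radians):
On the way:
1. the holder sits square and flush in the marked corner while the lid still leans back on its stop (x of holder_corner in the frame of corner above -0.003 m and y of holder_corner in the frame of corner above -0.003 m and z of holder_corner in the frame of corner below 0.003 m and angle between the x axis of holder_mid and the x axis of scanner, either way round below 0.02 rad and value of joint lid above 1.8 rad), for 0.2 s.
At the end, for the whole second after the job is handed in: The holder's corner is within 3 mm of both rims at the marked corner, flat on the glass and square to the scanner within 0.02 rad; the lid stands within 0.07 rad (4 degrees) of straight up (1.571), still, gripped by the fingers with more than 1 N (x of holder_corner in the frame of corner above -0.003 m and y of holder_corner in the frame of corner above -0.003 m and z of holder_corner in the frame of corner below 0.003 m and angle between the x axis of holder_mid and the x axis of scanner, either way round below 0.02 rad and value of joint lid between 1.5 and 1.64 rad and velocity of joint lid between -0.1 and 0.1 rad/s and contact force between lid and the fingers above 1 N); the arm keeps its last pose, push and grip.
It fails at once if the lid is let drop forward over the slides (below 1.2 rad) (value of joint lid below 1.2 rad).
It fails at once if the lid is let drop back onto its stop (faster than 1.8 rad/s) (velocity of joint lid above 1.8 rad/s).
It fails at once if the calculator is moved by more than 20 mm (distance of calculator from where it was at the start of the episode above 0.02 m).
It fails at once if the slide box is moved by more than 20 mm (distance of slidebox from where it was at the start of the episode above 0.02 m).
It fails at once if the oil bottle is moved by more than 20 mm (distance of oil from where it was at the start of the episode above 0.02 m).
It also fails if it takes over 64 s, if anything falls off the work surface, if the arm or the gripper's body presses on something with over 40 N, if the wrist force passes 120 N, or if a joint passes its speed limit or range.

## Working session

There is one attempt and no reset: what is moved stays moved. The work goes in short steps, Python scripts to look and compute and a tool call to move; the robot and the scene stay as the last step left them, time stands still between calls to the robot, and variables do not carry over. Pictures are saved under pics/ and viewed, at most 10 in all, crops included, and the job is handed in when it is done.

Besides the shell and the picture viewer there is one more tool, called after ">>>" as name([rows], argument=value, ...), one row to a line, values as JSON. apply_moves: Moves the arm, as the interface text tells. Its arguments: {"type":"object","properties":{"plan":{"type":"array"},"squeeze":{"type":"number"}},"required":["plan"]}

```bash
mkdir -p pics; python3 - <<'E'
from rig import status, viewer, job, robot
import cv2
print(status.state())
for n in("scene","top"):
    cv2.imwrite(f"pics/{n}0.png",viewer.get_image(n)); print(n,viewer.camera_info(n))
E
```

```text
{'clock': 0.0, 'joint_pos': array([-9.54413377e-01,  3.85582560e-01,  6.62149806e-03, -5.29772235e-04,
       -1.19404584e+00, -2.58587666e-01]), 'qvel': array([ 9.54435301e-05,  1.87340365e-03, -6.94714334e-04,  1.95876132e-04,
       -7.04365624e-04,  5.09826953e-05]), 'effort': array([-7.31951741e-05, -3.92288768e+01,  1.88397288e+01,  4.18605432e+00,
       -4.64485915e-03, -6.93443297e-06]), 'tool_pos': array([ 218.70672729, -584.90244967,  255.19959558]), 'orientation': array([ 0.55864075, -3.09102428, -0.00347248]), 'wrist_force': array([-0.14600287, -0.66137133,  1.14299204]), 'moment': array([-0.01833805, -0.04761258, -0.00302965]), 'grip_force': 0.0, 'width': 85.44039526912913}
scene {'fx': 420.56436923907904, 'fy': 420.56436923907904, 'cx': 282.90026805736323, 'cy': 212.33695694080734, 'pose': array([[ 2.90040515e-03,  8.22660790e-01, -5.68525121e-01,
         1.13128824e+03],
       [ 9.99865956e-01,  6.77546858e-03,  1.49051087e-02,
        -1.54108087e+02],
       [ 1.61138726e-02, -5.68492144e-01, -8.22530866e-01,
         9.95728292e+02],
       [ 0.00000000e+00,  0.00000000e+00,  0.00000000e+00,
         1.00000000e+00]])}
top {'fx': 457.19408143251917, 'fy': 457.19408143251917, 'cx': 282.31422886097437, 'cy': 221.3790048662935, 'pose': array([[ 5.02762845e-02, -9.74399572e-01,  2.19129572e-01,
         1.99954147e+02],
       [-9.98719710e-01, -5.02782753e-02,  5.57107063e-03,
        -1.57132228e+02],
       [ 5.58900808e-03, -2.19129115e-01, -9.75679862e-01,
         1.46083249e+03],
       [ 0.00000000e+00,  0.00000000e+00,  0.00000000e+00,
         1.00000000e+00]])}
```

View pics/scene0.png

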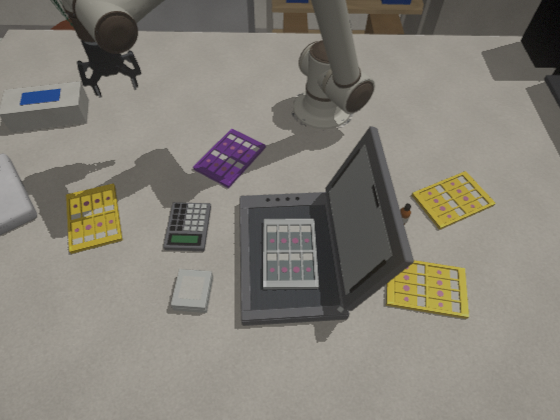

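View pics/top0.png

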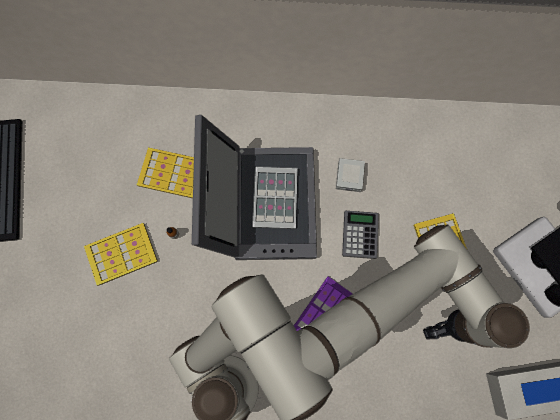

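The silver holder is at scene (290,253) and top (275,197). The look-alikes are purple at scene (230,157) and yellow at (95,217), (453,199) and (428,288), none of them on the glass. I choose the aluminium one on the glass and check it in a close crop.

```bash
python3 - <<'E'
import cv2,numpy as np
a=cv2.imread("pics/scene0.png")[120:330,230:420]; b=cv2.imread("pics/top0.png")[105:270,185:325]
a=cv2.resize(a,(400,442),interpolation=cv2.INTER_CUBIC)
b=cv2.resize(b,(400,471),interpolation=cv2.INTER_CUBIC)
o=np.zeros((471,800,3),np.uint8);o[:442,:400]=a;o[:,400:]=b
cv2.imwrite("pics/crop1.png",o)
E
```

```text
(no output)
```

View pics/crop1.png

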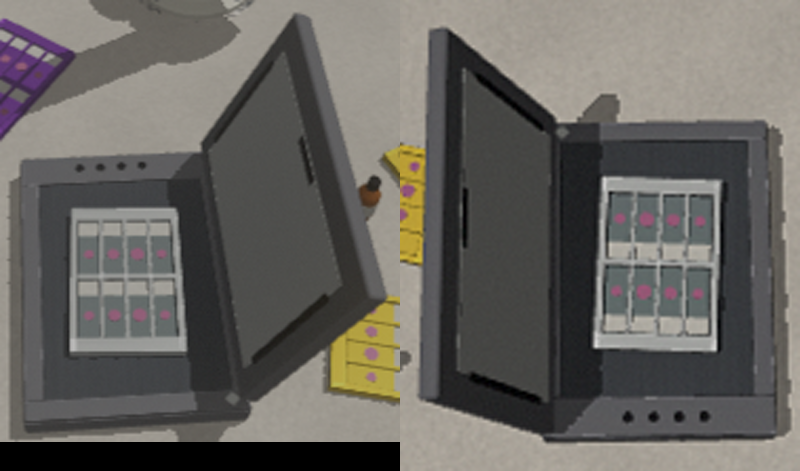

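The crop confirms the silver holder on the glass. The white diamond, on the far hinge-side corner, is at crop (232,398). Next I fit the scanner and holder poses.

```bash
cat > h.py <<'E'
import numpy as np, cv2
from rig import status, viewer, job, robot
from scipy.optimize import least_squares
from scipy.spatial.transform import Rotation as R
def proj(ci,P):
    T=np.linalg.inv(ci["pose"]); c=np.atleast_2d(P)@T[:3,:3].T+T[:3,3]
    return np.c_[ci["fx"]*c[:,0]/c[:,2]+ci["cx"], ci["fy"]*c[:,1]/c[:,2]+ci["cy"]]
def place(p,L):
    c,s=np.cos(p[2]),np.sin(p[2]); L=np.atleast_2d(L).astype(float)
    return np.c_[p[0]+c*L[:,0]-s*L[:,1], p[1]+s*L[:,0]+c*L[:,1], L[:,2]]
def fit(obs,p0):
    f=lambda p: np.concatenate([(proj(viewer.camera_info(n),place(p,L))-uv).ravel() for n,L,uv in obs])
    r=least_squares(f,p0,loss="soft_l1"); return r.x,np.round(r.fun if 0 else f(r.x),1)
E
python3 - <<'E'
from h import *
S=lambda a:np.array(a)/2.105+[230,120]
T=lambda a:(np.array(a)-[400,0])/2.857+[185,105]
p,r=fit([("scene",[[-140,-106,38],[160,-106,38],[-185,-130,40],[185,-130,40]],S([[42,186],[45,402],[22,160],[25,422]])),
 ("top",[[185,-130,40],[160,-106,38],[-140,-106,38],[-185,-130,40]],T([[767,122],[748,140],[750,397],[775,432]]))],[480,-120,0])
print("scanner",p,r)
h,r=fit([("scene",[[-100,-68,50],[-100,68,50],[100,68,50],[100,-68,50]],S([[72,208],[177,208],[185,348],[71,350]])),
 ("top",[[-100,-68,50],[-100,68,50],[100,68,50],[100,-68,50]],T([[715,349],[595,346],[601,179],[720,181]]))],[480,-120,0])
print("holder",h,r)
c,s=np.cos(p[2]),np.sin(p[2]);RT=np.array([[c,s],[-s,c]])
print("holder in scanner",RT@(h[:2]-p[:2]),h[2]-p[2],"goal (60,42)")
print("hinge",place(p,[0,122,54]),"edge 1.92",place(p,[0,122+252*np.cos(np.pi-1.92),291]),robot.tip_reach)
ci=viewer.camera_info("top"); im=viewer.get_image("top")
def dr(P,col): cv2.polylines(im,[np.round(proj(ci,P)*8).astype(int)],True,col,1,cv2.LINE_AA,3)
dr(place(p,[[-185,-130,40],[185,-130,40],[185,130,40],[-185,130,40]]),(0,255,0)); dr(place(p,[[-140,-106,36],[160,-106,36],[160,110,36],[-140,110,36]]),(0,255,255))
dr(place(h,[[-100,-68,50],[-100,68,50],[100,68,50],[100,-68,50]]),(0,0,255))
L=[[x,122+252*np.cos(np.pi-1.92),291] for x in(-183,183)]+[[x,122,54] for x in(183,-183)]
dr(place(p,L),(255,0,0))
cv2.imwrite("pics/ov.png",cv2.resize(im[100:270,180:380],(706,600),interpolation=cv2.INTER_CUBIC))
E
```

```text
scanner [ 5.87670128e+02 -1.17138006e+02  5.93739824e-02] [-1.  -0.7 -0.3 -0.6 -0.3 -1.3 -0.9  0.3 -0.9 -1.9 -1.4 -0.8 -0.2 -1.1
 -1.   0.6]
holder [ 5.96493113e+02 -1.20454260e+02  1.49565002e-02] [-0.9 -0.6 -0.6 -0.8  0.5  0.6 -1.1  0.2 -0.3  0.8 -1.4  0.3 -0.4 -1.4
 -0.3 -0.6]
holder in scanner [ 8.61065518 -3.83395758] -0.044417482202081075 goal (60,42)
hinge [[580.43075698   4.6470153   54.        ]] edge 1.92 [[575.31443787  90.71679463 291.        ]] 25.0
```

View pics/ov.png

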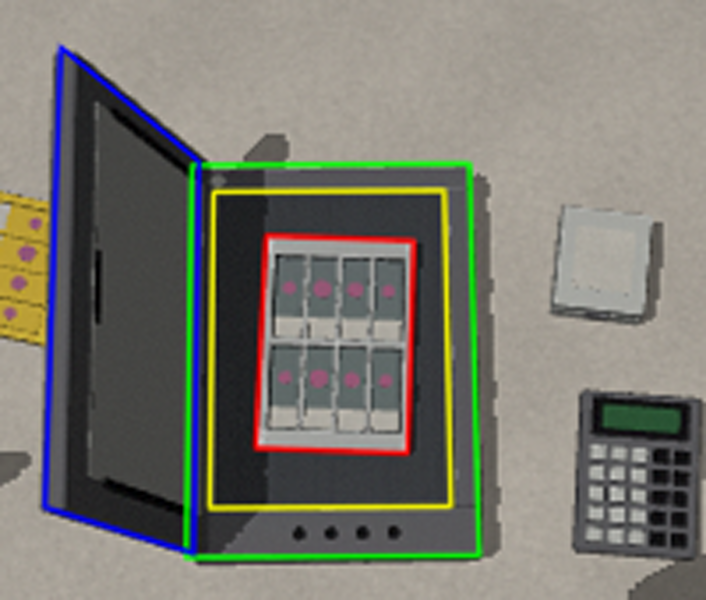

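```bash
cat > mv.py <<'E'
# python3 mv.py sx sy z yawrel : target in scanner frame (tool y axis at scanner yaw+yawrel); prints slide, turn
# python3 mv.py did x y z turn : record a commanded shift
import json,sys,os
from h import *
F="cmd.json"; Sc=[587.7,-117.1,0.059]
q=json.load(open(F)) if os.path.exists(F) else [218.898,-585.391,256.312,np.arctan2(.937,-.350)]
a=q[3]; Y=np.array([np.cos(a),np.sin(a),0]); X=np.array([Y[1],-Y[0],0]); X=np.cross(Y,[0,0,-1]); Z=np.array([0,0,-1.])
v=sys.argv[1:]
if v[0]=="did":
    v=[float(t) for t in v[1:]]; q[:3]=list(np.array(q[:3])+v[0]*X+v[1]*Y+v[2]*Z); q[3]=a-v[3]; json.dump(q,open(F,"w"))
else:
    sx,sy,z,yr=map(float,v); w=place(Sc,[sx,sy,z])[0]; d=w-q[:3]
    t=-((yr+Sc[2]-a+np.pi)%(2*np.pi)-np.pi); print("world",w.round(1),"slide",np.round([d@X,d@Y,d@Z],1),"turn",round(t,3))
st=status.state(); Rm=R.from_rotvec(st["orientation"]).as_matrix()
T=place([0,0,-Sc[2]],[st["tool_pos"]-[Sc[0],Sc[1],0]])[0]
print("cmd",np.round(q,3),"meas yaw",round(np.arctan2(Rm[1,1],Rm[0,1]),4),"meas scanner",T.round(1),"X",X.round(2),Rm[:,0].round(2))
E
python3 mv.py 9 -104 256 3.1416
```

```text
world [ 602.8 -220.4  256. ] slide [-4.874e+02  2.076e+02  3.000e-01] turn -1.272
cmd [ 218.898 -585.391  256.312    1.928] meas yaw 1.9284 meas scanner [-395.9 -445.4  255.5] X [-0.94 -0.35 -0.  ] [-0.94 -0.35  0.  ]
```

>>> apply_moves([
  {"gripper": 85, "slide": [-487, 208, 0], "turn": -1.272},
  {"gripper": 85, "slide": [-487, 208, 0], "turn": -1.272},
  {"gripper": 85, "slide": [-487, 208, 0], "turn": -1.272},
  {"gripper": 85, "slide": [-487, 208, 0], "turn": -1.272},
  {"gripper": 85, "slide": [-487, 208, 0], "turn": -1.272},
  {"gripper": 85, "slide": [-487, 208, 0], "turn": -1.272},
  {"gripper": 85, "slide": [-487, 208, 0], "turn": -1.272},
  {"gripper": 85, "slide": [-487, 208, 0], "turn": -1.272},
  {"gripper": 85, "slide": [-487, 208, 0], "turn": -1.272},
  {"gripper": 85, "slide": [-487, 208, 0], "turn": -1.272},
  {"gripper": 85, "slide": [-487, 208, 0], "turn": -1.272},
  {"gripper": 85, "slide": [-487, 208, 0], "turn": -1.272},
])

```text
clock: 1.35
tool_pos: [604.6, -217.0, 255.0]
orientation: [2.291, -2.15, -0.001]
wrist_force: [-0.7, -0.4, -0.7]
width: 84.9
grip_force: 0.0
```

```bash
python3 mv.py did -487 208 0 -1.272; python3 mv.py 9 -104 90 3.1416
```

```text
cmd [ 602.327 -220.131  256.312    3.2  ] meas yaw -3.078 meas scanner [  11.  -100.7  255. ] X [-0.94 -0.35 -0.  ] [ 0.06 -1.   -0.  ]
world [ 602.8 -220.4   90. ] slide [  0.3  -0.5 166.3] turn -0.0
cmd [ 602.327 -220.131  256.312    3.2  ] meas yaw -3.078 meas scanner [  11.  -100.7  255. ] X [ 0.06 -1.    0.  ] [ 0.06 -1.   -0.  ]
```

>>> apply_moves([
  {"gripper": 85, "slide": [0, 0, 50], "turn": 0},
  {"gripper": 85, "slide": [0, 0, 100], "turn": 0},
  {"gripper": 85, "slide": [0, 0, 140], "turn": 0},
  {"gripper": 85, "slide": [0, 0, 170], "turn": 0},
  {"gripper": 85, "slide": [0, 0, 180], "turn": 0},
  {"gripper": 85, "slide": [0, 0, 180], "turn": 0},
  {"gripper": 85, "slide": [0, 0, 180], "turn": 0},
  {"gripper": 85, "slide": [0, 0, 180], "turn": 0},
])

```text
clock: 2.15
tool_pos: [603.5, -220.4, 78.7]
orientation: [-2.284, 2.153, -0.006]
wrist_force: [-0.6, -0.4, -0.1]
width: 85.0
grip_force: 0.0
```

```bash
python3 mv.py did 0 0 180 0; python3 - <<'E'
from h import *
s=viewer.get_image("scene"); w=viewer.get_image("wrist")
a=cv2.resize(s[150:340,210:400],(400,400),interpolation=cv2.INTER_CUBIC); b=cv2.resize(w,(400,300))
o=np.zeros((400,800,3),np.uint8);o[:,:400]=a;o[:300,400:]=b
cv2.imwrite("pics/low.png",o)
E
```

```text
cmd [ 602.327 -220.131   76.312    3.2  ] meas yaw -3.0825 meas scanner [   9.7 -104.1   78.7] X [ 0.06 -1.    0.  ] [ 0.06 -1.    0.  ]
```

View pics/low.png

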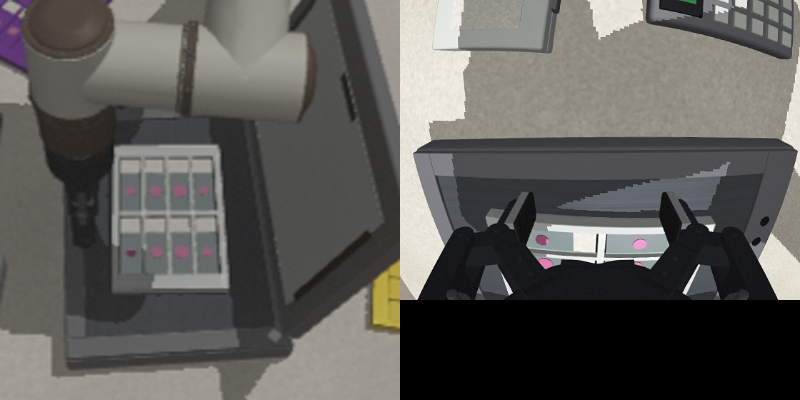

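The gripper stands over the glass on the holder's -y side. An arm link at crop (310,75) sticks out toward the lid, so I check its clearance.

```bash
python3 - <<'E'
from h import *
ci=viewer.camera_info("scene")
for px in [(357,182),(355,205)]:
  for z in (150,200,250,300,350):
    d=ci["pose"][:3,:3]@[(px[0]-ci["cx"])/ci["fx"],(px[1]-ci["cy"])/ci["fy"],1]; o=ci["pose"][:3,3]; P=o+d*(z-o[2])/d[2]
    print(px,P.round(),"scanner",place([0,0,-.059],[P-[587.7,-117.1,0]])[0].round())
t=viewer.get_image("top"); cv2.imwrite("pics/t2.png",cv2.resize(t[90:330,170:400],(575,600),interpolation=cv2.INTER_CUBIC))
E
```

```text
(357, 182) [450.  53. 150.] scanner [-128.  178.  150.]
(357, 182) [490.  41. 200.] scanner [-88. 163. 200.]
(357, 182) [530.  28. 250.] scanner [-49. 149. 250.]
(357, 182) [571.  16. 300.] scanner [ -9. 134. 300.]
(357, 182) [611.   4. 350.] scanner [ 30. 119. 350.]
(355, 205) [523.  40. 150.] scanner [-55. 161. 150.]
(355, 205) [559.  29. 200.] scanner [-20. 147. 200.]
(355, 205) [595.  17. 250.] scanner [ 15. 134. 250.]
(355, 205) [631.   6. 300.] scanner [ 50. 120. 300.]
(355, 205) [667.  -6. 350.] scanner [ 86. 107. 350.]
```

View pics/t2.png

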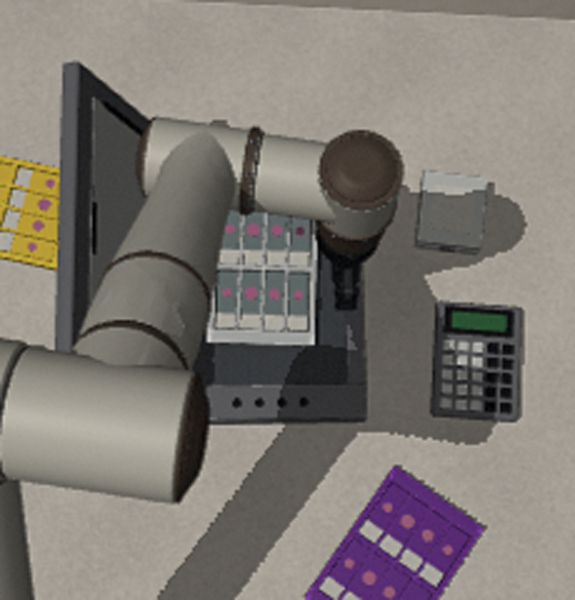

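Top crop shows the link end at (143,157), about 220 mm toward the lid from the tool and only just at lid-top height. I'll keep the TCP well on the -y side. First I push +x with the leading finger centred on the holder, then +y with that finger's back.

```bash
python3 mv.py -120 -54 110 1.5708; python3 -c "
from rig import status;print(status.state()['joint_pos'].round(3))"
```

```text
world [ 471.1 -178.1  110. ] slide [-49.7 128.5 -33.7] turn 1.57
cmd [ 602.327 -220.131   76.312    3.2  ] meas yaw -3.0825 meas scanner [   9.1 -103.7   77.9] X [ 0.06 -1.    0.  ] [ 0.06 -1.    0.  ]
[-0.098  0.577 -0.159  0.    -0.831  0.157]
```

>>> apply_moves([
  {"gripper": 85, "slide": [0, 0, -34], "turn": 0},
  {"gripper": 85, "slide": [-50, 128, -34], "turn": 1.57},
  {"gripper": 85, "slide": [-50, 128, -34], "turn": 1.57},
  {"gripper": 85, "slide": [-50, 128, -34], "turn": 1.57},
  {"gripper": 85, "slide": [-50, 128, -34], "turn": 1.57},
  {"gripper": 85, "slide": [-50, 128, -34], "turn": 1.57},
  {"gripper": 85, "slide": [-50, 128, -34], "turn": 1.57},
  {"gripper": 85, "slide": [-50, 128, -34], "turn": 1.57},
  {"gripper": 85, "slide": [-50, 128, -34], "turn": 1.57},
  {"gripper": 85, "slide": [-50, 128, -34], "turn": 1.57},
  {"gripper": 85, "slide": [-50, 128, -34], "turn": 1.57},
  {"gripper": 85, "slide": [-50, 128, -34], "turn": 1.57},
])

```text
clock: 3.5
tool_pos: [471.9, -177.6, 111.1]
orientation: [-0.088, 3.139, -0.0]
wrist_force: [-0.5, 0.1, 0.7]
width: 84.9
grip_force: 0.0
```

```bash
python3 mv.py did -50 128 -34 1.57; python3 mv.py -120 -54 64 1.5708
```

```text
cmd [ 471.615 -177.724  110.312    1.63 ] meas yaw 1.6266 meas scanner [-119.2  -53.6  111.1] X [ 0.06 -1.    0.  ] [-1.   -0.06 -0.  ]
world [ 471.1 -178.1   64. ] slide [ 0.5 -0.3 46.3] turn 0.0
cmd [ 471.615 -177.724  110.312    1.63 ] meas yaw 1.6266 meas scanner [-119.2  -53.6  111.1] X [-1.   -0.06 -0.  ] [-1.   -0.06 -0.  ]
```

>>> apply_moves([
  {"gripper": 85, "slide": [0, 0, 25], "turn": 0},
  {"gripper": 85, "slide": [0, 0, 40], "turn": 0},
  {"gripper": 85, "slide": [0, 0, 47], "turn": 0},
  {"gripper": 85, "slide": [0, 0, 47], "turn": 0},
  {"gripper": 85, "slide": [0, 0, 47], "turn": 0},
])

```text
clock: 4.0
tool_pos: [472.2, -177.7, 64.1]
orientation: [-0.094, 3.139, -0.0]
wrist_force: [1.0, 1.2, 0.7]
width: 84.8
grip_force: 0.0
```

>>> apply_moves([
  {"gripper": 85, "slide": [0, 0, 3], "turn": 0},
  {"gripper": 85, "slide": [0, 0, 5], "turn": 0},
  {"gripper": 85, "slide": [0, 0, 5], "turn": 0},
  {"gripper": 85, "slide": [0, 0, 5], "turn": 0},
])

```text
clock: 4.4
tool_pos: [471.5, -177.7, 58.4]
orientation: [-0.094, 3.14, -0.0]
wrist_force: [-0.8, -0.1, 0.6]
width: 84.8
grip_force: 0.0
```

>>> apply_moves([
  {"gripper": 85, "slide": [0, 0, 3], "turn": 0},
  {"gripper": 85, "slide": [0, 0, 3], "turn": 0},
  {"gripper": 85, "slide": [0, 0, 3], "turn": 0},
])

```text
clock: 4.7
tool_pos: [471.4, -177.6, 55.2]
orientation: [0.094, -3.14, -0.0]
wrist_force: [-0.0, 0.0, 0.6]
width: 84.9
grip_force: 0.0
```

>>> apply_moves([
  {"gripper": 85, "slide": [-8, 0, 2], "turn": 0},
  {"gripper": 85, "slide": [-13, 0, 2], "turn": 0},
  {"gripper": 85, "slide": [-18, 0, 2], "turn": 0},
  {"gripper": 85, "slide": [-23, 0, 2], "turn": 0},
  {"gripper": 85, "slide": [-28, 0, 2], "turn": 0},
  {"gripper": 85, "slide": [-33, 0, 2], "turn": 0},
  {"gripper": 85, "slide": [-38, 0, 2], "turn": 0},
  {"gripper": 85, "slide": [-42, 0, 2], "turn": 0},
  {"gripper": 85, "slide": [-46, 0, 2], "turn": 0},
  {"gripper": 85, "slide": [-50, 0, 2], "turn": 0},
  {"gripper": 85, "slide": [-54, 0, 2], "turn": 0},
  {"gripper": 85, "slide": [-58, 0, 2], "turn": 0},
])

```text
clock: 5.9
tool_pos: [529.7, -174.2, 53.3]
orientation: [0.094, -3.14, -0.0]
wrist_force: [-1.4, -0.4, -0.5]
width: 85.3
grip_force: 0.5
```

```bash
python3 mv.py did -58 0 57 0; python3 - <<'E'
from h import *
s=viewer.get_image("scene"); w=viewer.get_image("top"); v=viewer.get_image("wrist")
a=cv2.resize(s[150:340,210:400],(380,380),interpolation=cv2.INTER_CUBIC); b=cv2.resize(w[120:270,220:350],(330,380),interpolation=cv2.INTER_CUBIC)
o=np.zeros((590,710,3),np.uint8);o[:380,:380]=a;o[:380,380:]=b;o[380:,:280]=cv2.resize(v,(280,210))
cv2.imwrite("pics/push1.png",o)
E
```

```text
cmd [ 529.512 -174.276   53.312    1.63 ] meas yaw 1.6305 meas scanner [-61.3 -53.5  53.3] X [-1.   -0.06 -0.  ] [-1.   -0.06  0.  ]
```

View pics/push1.png

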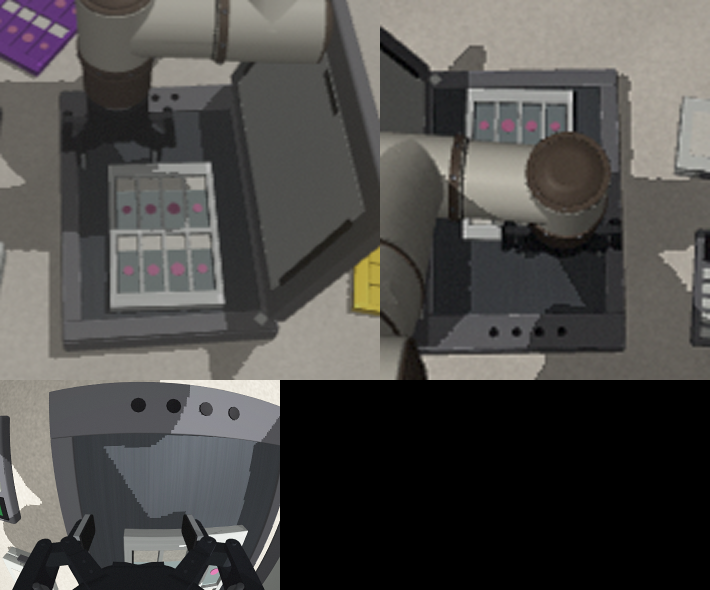

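The holder moved with the finger. Its far edge is at (165,307) against the rim at about (165,320), so roughly 10 mm remain. I continue gently until the force rises.

>>> apply_moves([
  {"gripper": 85, "slide": [-2, 0, 0], "turn": 0},
  {"gripper": 85, "slide": [-4, 0, 0], "turn": 0},
  {"gripper": 85, "slide": [-6, 0, 0], "turn": 0},
  {"gripper": 85, "slide": [-8, 0, 0], "turn": 0},
  {"gripper": 85, "slide": [-8, 0, 0], "turn": 0},
  {"gripper": 85, "slide": [-8, 0, 0], "turn": 0},
])

```text
clock: 6.65
tool_pos: [536.4, -173.7, 53.1]
orientation: [0.094, -3.138, -0.0]
wrist_force: [-4.3, -0.5, 2.5]
width: 84.9
grip_force: 2.2
```

>>> apply_moves([
  {"gripper": 85, "slide": [-1, 0, 0], "turn": 0},
  {"gripper": 85, "slide": [-2, 0, 0], "turn": 0},
  {"gripper": 85, "slide": [-2, 0, 0], "turn": 0},
  {"gripper": 85, "slide": [-2, 0, 0], "turn": 0},
])

```text
clock: 7.05
tool_pos: [536.7, -173.8, 52.9]
orientation: [0.094, -3.134, -0.001]
wrist_force: [-7.6, -1.3, 4.1]
width: 84.9
grip_force: 3.7
```

```bash
python3 mv.py did -10 0 0 0; python3 mv.py 57 -137 95 1.5708
```

```text
cmd [ 539.495 -173.682   53.312    1.63 ] meas yaw 1.6306 meas scanner [-54.3 -53.6  52.9] X [-1.   -0.06 -0.  ] [-1.   -0.06  0.01]
world [ 652.7 -250.5   95. ] slide [-108.4  -83.4  -41.7] turn 0.0
cmd [ 539.495 -173.682   53.312    1.63 ] meas yaw 1.6306 meas scanner [-54.3 -53.6  52.9] X [-1.   -0.06 -0.  ] [-1.   -0.06  0.01]
```

>>> apply_moves([
  {"gripper": 85, "slide": [15, 0, 0], "turn": 0},
  {"gripper": 85, "slide": [15, 0, 0], "turn": 0},
  {"gripper": 85, "slide": [15, 0, -42], "turn": 0},
  {"gripper": 85, "slide": [15, 0, -42], "turn": 0},
  {"gripper": 85, "slide": [-25, -30, -42], "turn": 0},
  {"gripper": 85, "slide": [-65, -60, -42], "turn": 0},
  {"gripper": 85, "slide": [-108, -83, -42], "turn": 0},
  {"gripper": 85, "slide": [-108, -83, -42], "turn": 0},
  {"gripper": 85, "slide": [-108, -83, -42], "turn": 0},
  {"gripper": 85, "slide": [-108, -83, -20], "turn": 0},
  {"gripper": 85, "slide": [-108, -83, -2], "turn": 0},
  {"gripper": 85, "slide": [-108, -83, -2], "turn": 0},
])

```text
clock: 8.25
tool_pos: [649.7, -248.8, 52.9]
orientation: [0.094, -3.135, -0.003]
wrist_force: [1.0, 0.7, -0.7]
width: 85.1
grip_force: 0.0
```

```bash
python3 mv.py did -108 -83 -2 0; python3 - <<'E'
from h import *
s=viewer.get_image("scene"); v=viewer.get_image("wrist")
cv2.imwrite("pics/s3.png",s)
a=cv2.resize(s[150:340,210:400],(500,500),interpolation=cv2.INTER_CUBIC)
o=np.zeros((500,800,3),np.uint8);o[:,:500]=a;o[:225,500:]=cv2.resize(v,(300,225))
cv2.imwrite("pics/push2.png",o)
E
```

```text
cmd [ 652.238 -250.115   55.312    1.63 ] meas yaw 1.6305 meas scanner [  54.2 -135.1   52.9] X [-1.   -0.06 -0.  ] [-1.   -0.06  0.  ]
```

View pics/push2.png

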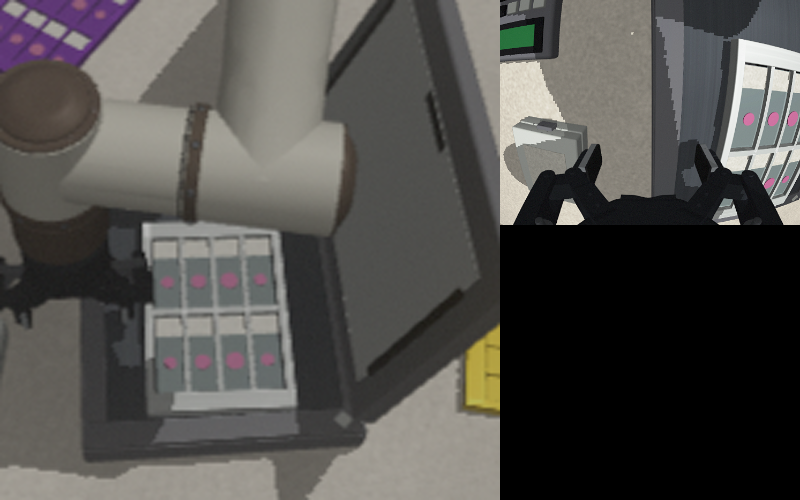

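The finger is beside the holder's -y edge at (140,285), and the holder is flush on the far rim at (225,410). Now I push +y.

>>> apply_moves([
  {"gripper": 85, "slide": [0, 4, 0], "turn": 0},
  {"gripper": 85, "slide": [0, 8, 0], "turn": 0},
  {"gripper": 85, "slide": [0, 12, 0], "turn": 0},
  {"gripper": 85, "slide": [0, 16, 0], "turn": 0},
  {"gripper": 85, "slide": [0, 20, 0], "turn": 0},
  {"gripper": 85, "slide": [0, 24, 0], "turn": 0},
  {"gripper": 85, "slide": [0, 28, 0], "turn": 0},
  {"gripper": 85, "slide": [0, 32, 0], "turn": 0},
  {"gripper": 85, "slide": [0, 36, 0], "turn": 0},
  {"gripper": 85, "slide": [0, 40, 0], "turn": 0},
  {"gripper": 85, "slide": [0, 43, 0], "turn": 0},
  {"gripper": 85, "slide": [0, 45, 0], "turn": 0},
])

```text
clock: 9.55
tool_pos: [649.6, -204.8, 55.6]
orientation: [-0.094, 3.14, -0.0]
wrist_force: [-0.4, -1.3, 2.4]
width: 84.8
grip_force: 1.9
```

>>> apply_moves([
  {"gripper": 85, "slide": [0, 2, 0], "turn": 0},
  {"gripper": 85, "slide": [0, 4, 0], "turn": 0},
  {"gripper": 85, "slide": [0, 5, 0], "turn": 0},
  {"gripper": 85, "slide": [0, 5, 0], "turn": 0},
  {"gripper": 85, "slide": [0, 5, 0], "turn": 0},
])

```text
clock: 10.05
tool_pos: [649.3, -199.9, 55.6]
orientation: [-0.094, 3.14, 0.0]
wrist_force: [1.3, -1.1, 4.6]
width: 84.9
grip_force: 2.6
```

>>> apply_moves([
  {"gripper": 85, "slide": [0, 2, 0], "turn": 0},
  {"gripper": 85, "slide": [0, 4, 0], "turn": 0},
  {"gripper": 85, "slide": [0, 4, 0], "turn": 0},
  {"gripper": 85, "slide": [0, 4, 0], "turn": 0},
])

```text
clock: 10.45
tool_pos: [649.1, -195.9, 55.5]
orientation: [-0.094, 3.14, -0.0]
wrist_force: [0.1, -2.3, 5.9]
width: 84.9
grip_force: 3.0
```

```bash
python3 mv.py did 0 54 0 0; python3 - <<'E'
from h import *
print(status.state()["wrist_force"],status.state()["width"])
s=viewer.get_image("scene"); v=viewer.get_image("top")
a=cv2.resize(s[170:330,220:380],(600,600),interpolation=cv2.INTER_CUBIC)
o=np.zeros((600,800,3),np.uint8);o[:,:600]=a;o[:300,600:]=cv2.resize(v[130:250,220:300],(200,300),interpolation=cv2.INTER_CUBIC)
cv2.imwrite("pics/push3.png",o)
E
```

```text
cmd [ 649.028 -196.21    55.312    1.63 ] meas yaw 1.6308 meas scanner [ 56.6 -82.3  55.5] X [-1.   -0.06 -0.  ] [-1.   -0.06 -0.  ]
[ 0.14090105 -2.27431222  5.86783979] 84.92516018297486
```

View pics/push3.png

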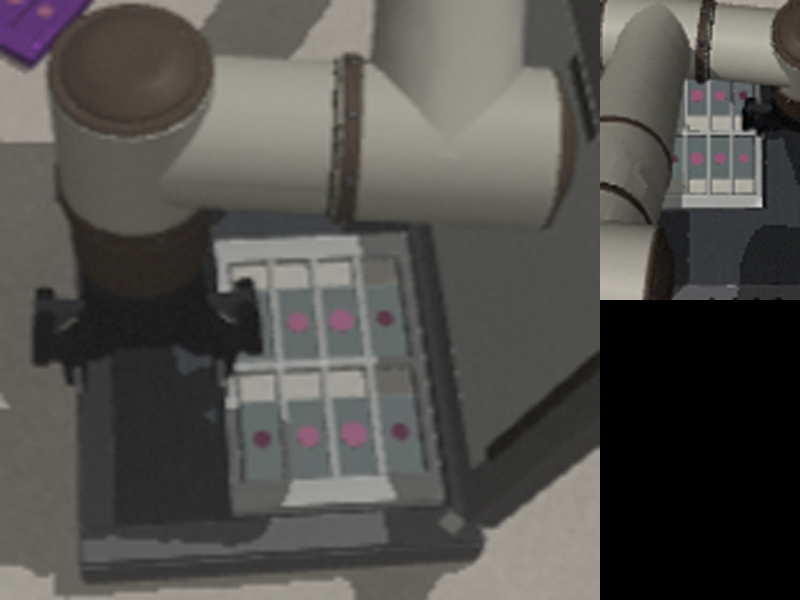

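The holder looks nearly flush: its +x,+y corner is at (442,500), next to the rim corner. The finger at (240,300) may partly ride on its edge, so I measure with edge profiles.

```bash
cat > prof.py <<'E'
from h import *
ci=viewer.camera_info("scene"); Sc=[587.7,-117.1,0.059]
im=cv2.GaussianBlur(viewer.get_image("scene"),(0,0),0.5); g=cv2.cvtColor(im,cv2.COLOR_BGR2GRAY)
def pr(P):
    uv=proj(ci,place(Sc,P)).astype(np.float32); return cv2.remap(g,uv[:,:1],uv[:,1:],cv2.INTER_LINEAR).ravel()
ys=np.arange(86,128,2)
print("y   ",ys)
for x in (0,30,60,100,130,150): print("x",x,pr([[x,y,50] for y in ys]))
ys=np.arange(-50,-8,2); print("y   ",ys)
for x in (0,30,100,120,140,150): print("x",x,pr([[x,y,50] for y in ys]))
xs=np.arange(140,180,2); print("x   ",xs)
for y in (-15,0,20,40,60,80,95): print("y",y,pr([[x,y,50] for x in xs]))
E
python3 prof.py
```

```text
y    [ 86  88  90  92  94  96  98 100 102 104 106 108 110 112 114 116 118 120
 122 124 126]
x 0 [104 103  96  81  83  89  93  90  74  62  56  57  56  52  50  48  49  58
  67  74  78]
x 30 [100 102  90  78  74  83  89  83  71  56  54  56  56  54  50  48  48  54
  67  75  78]
x 60 [88 88 88 86 90 92 93 90 74 57 51 54 56 54 51 49 49 56 67 75 78]
x 100 [104 103  99  82  80  86  92  88  70  52  50  55  58  55  52  50  49  54
  68  75  78]
x 130 [105 103  91  78  74  85  93  91  77  61  53  55  58  57  53  50  50  52
  64  74  78]
x 150 [95 95 95 95 95 94 94 92 78 60 52 56 59 57 54 51 51 51 51 51 51]
y    [-50 -48 -46 -44 -42 -40 -38 -36 -34 -32 -30 -28 -26 -24 -22 -20 -18 -16
 -14 -12 -10]
x 0 [28 28 29 30 35 40 44 46 51 57 63 64 62 57 52 48 47 48 48 47 49]
x 30 [29 29 30 30 29 28 29 30 30 31 31 32 32 31 29 30 31 31 30 31 32]
x 100 [ 43  43  44  43  43  44  44  46  69  84  90  86  75  84  97 103 104 103
 102 103 103]
x 120 [ 43  42  42  42  43  43  44  48  60  80  90  94  88  85  92 102 104 103
 103 104 104]
x 140 [45 43 43 44 45 45 46 47 68 84 91 91 88 89 92 93 93 94 94 93 93]
x 150 [44 43 45 45 45 45 47 51 65 83 91 94 94 94 94 94 94 94 94 94 95]
x    [140 142 144 146 148 150 152 154 156 158 160 162 164 166 168 170 172 174
 176 178]
y -15 [94 92 91 93 95 95 94 93 90 84 75 64 59 60 61 63 69 79 89 93]
y 0 [ 95  92  92  95 100 109 117 127 111  85  77  66  81  92  95  96  95  94
  95  95]
y 20 [139 150 152 153 156 155 153 142 119  92  78  79  87  94  95  96  96  96
  95  96]
y 40 [145 153 153 154 155 156 156 147 112  86  78  69  87  95  96  96  96  96
  97  97]
y 60 [146 153 155 155 157 156 154 145 124  91  79  80  87  93  93  91  90  91
  95  96]
y 80 [97 95 95 94 94 94 94 93 89 84 73 60 60 61 61 61 60 61 61 62]
y 95 [95 94 94 94 95 94 95 96 92 84 78 62 59 60 61 62 66 65 63 61]
```

>>> apply_moves([
  {"gripper": 85, "slide": [0, 0, -1], "turn": 0},
  {"gripper": 85, "slide": [0, 2, -1], "turn": 0},
  {"gripper": 85, "slide": [0, 4, -1], "turn": 0},
  {"gripper": 85, "slide": [0, 5, -1], "turn": 0},
  {"gripper": 85, "slide": [0, 5, -1], "turn": 0},
  {"gripper": 85, "slide": [0, 5, -1], "turn": 0},
])

```text
clock: 11.2
tool_pos: [648.2, -190.9, 55.7]
orientation: [0.094, -3.139, -0.001]
wrist_force: [1.3, -1.0, -0.6]
width: 84.8
grip_force: 0.8
```

>>> apply_moves([
  {"gripper": 85, "slide": [0, 2, 0], "turn": 0},
  {"gripper": 85, "slide": [0, 2, 0], "turn": 0},
  {"gripper": 85, "slide": [0, 2, 0], "turn": 0},
])

```text
clock: 11.5
tool_pos: [648.2, -190.7, 56.2]
orientation: [0.094, -3.14, 0.003]
wrist_force: [0.9, -6.6, -1.7]
width: 84.8
grip_force: 3.7
```

>>> apply_moves([
  {"gripper": 85, "slide": [0, 2, 0], "turn": 0},
  {"gripper": 85, "slide": [0, 2, 0], "turn": 0},
  {"gripper": 85, "slide": [0, 2, 0], "turn": 0},
])

```text
clock: 11.8
tool_pos: [648.2, -190.4, 56.7]
orientation: [0.093, -3.14, 0.006]
wrist_force: [1.3, -12.4, -1.1]
width: 84.7
grip_force: 6.5
```

```bash
python3 mv.py did 0 9 -1 0; python3 prof.py
```

```text
cmd [ 648.492 -187.226   56.312    1.63 ] meas yaw 1.6303 meas scanner [ 56.1 -76.8  56.7] X [-1.   -0.06 -0.  ] [-1.   -0.06  0.  ]
y    [ 86  88  90  92  94  96  98 100 102 104 106 108 110 112 114 116 118 120
 122 124 126]
x 0 [106 106 106 105 101  88  79  82  90  91  85  72  59  53  51  49  49  58
  68  75  78]
x 30 [ 90  97 102 103  98  83  76  80  87  89  83  71  61  54  50  48  48  54
  67  75  78]
x 60 [88 86 84 83 86 85 84 87 91 91 85 73 61 55 51 49 50 56 66 74 77]
x 100 [100 102 104 104 103  92  81  80  89  90  83  72  62  56  52  50  49  53
  67  75  78]
x 130 [106 105 106 105 102  94  74  79  89  93  89  76  63  57  54  52  50  53
  65  74  78]
x 150 [95 95 94 93 93 93 93 94 94 93 86 74 63 58 54 51 49 50 49 50 51]
y    [-50 -48 -46 -44 -42 -40 -38 -36 -34 -32 -30 -28 -26 -24 -22 -20 -18 -16
 -14 -12 -10]
x 0 [27 27 29 28 28 29 30 35 41 45 49 54 58 61 62 60 57 52 49 48 48]
x 30 [29 29 29 29 30 31 30 29 30 33 34 32 31 32 31 32 32 31 31 31 30]
x 100 [ 42  41  41  42  42  43  43  43  43  44  51  66  83  89  84  80  84  95
 102 103 102]
x 120 [ 43  42  42  43  44  44  43  42  43  45  49  72  87  90  84  72  84  97
 102 103 104]
x 140 [44 42 43 44 44 44 43 43 44 45 51 64 81 90 91 92 93 94 95 94 95]
x 150 [43 43 43 45 45 45 44 44 44 44 49 66 85 94 94 94 94 94 94 94 94]
x    [140 142 144 146 148 150 152 154 156 158 160 162 164 166 168 170 172 174
 176 178]
y -15 [94 92 93 94 94 94 92 90 83 79 69 57 57 59 59 61 67 79 89 94]
y 0 [92 91 92 94 95 95 95 95 89 79 69 62 78 90 94 95 95 95 95 95]
y 20 [147 152 153 155 156 156 152 134  94  83  72  74  86  94  95  95  96  96
  95  95]
y 40 [153 154 155 156 156 156 156 145 111  84  71  65  86  94  96  96  96  96
  96  96]
y 60 [150 155 156 157 158 157 150 127  93  82  72  78  88  93  92  91  90  91
  96  96]
y 80 [98 95 94 94 94 95 96 97 89 81 68 52 58 60 61 60 60 61 60 60]
y 95 [94 94 94 95 94 93 95 94 88 78 65 57 58 59 60 62 65 65 63 61]
```

```bash
python3 - <<'E'
from h import *
Sc=[587.7,-117.1,0.059]
for n in("scene","top"):
    ci=viewer.camera_info(n); g=cv2.cvtColor(viewer.get_image(n),cv2.COLOR_BGR2GRAY)
    def pr(P):
        uv=proj(ci,place(Sc,P)).astype(np.float32); return cv2.remap(g,uv[:,:1],uv[:,1:],cv2.INTER_LINEAR).ravel()
    xs=np.arange(146,176,2); print(n,"x ",xs)
    for y in (-90,-60,-45): print(y,pr([[x,y,40] for x in xs]))
    for y in (20,40,60): print("holder",y,pr([[x,y,50] for x in xs]))
    ys=np.arange(96,126,2); print("y ",ys)
    for x in (-120,-90,-60): print(x,pr([[x,y,40] for y in ys]))
E
```

```text
scene x  [146 148 150 152 154 156 158 160 162 164 166 168 170 172 174]
-90 [45 43 45 45 45 46 48 57 60 61 69 91 93 93 93]
-60 [44 46 46 44 44 46 49 55 58 59 62 71 93 93 94]
-45 [44 43 43 44 45 45 47 56 60 60 60 59 64 81 95]
holder 20 [155 156 156 155 137  87  82  69  72  87  95  95  95  95  96]
holder 40 [156 156 156 157 151 110  79  70  58  87  96  95  95  97  95]
holder 60 [157 158 157 154 129  88  82  69  77  90  96  94  93  92  93]
y  [ 96  98 100 102 104 106 108 110 112 114 116 118 120 122 124]
-120 [137 137 137 137 138 138 138 138 138 138 139 139 139 139 139]
-90 [103 103 104 105 104 105 105 106 105 106 106 107 108 108 108]
-60 [46 47 46 46 47 49 56 58 58 57 55 56 59 64 71]
top x  [146 148 150 152 154 156 158 160 162 164 166 168 170 172 174]
-90 [67 64 61 53 50 56 59 61 62 63 64 65 68 70 72]
-60 [ 93  94  96 100  98  80  68  61  59  59  60  60  59  60  61]
-45 [141 143 145 148 151 152 153 153 145 134 113  99 101 101 100]
holder 20 [136 138 140 143 146 149 152 155 157 159 160 161 164 166 169]
holder 40 [89 84 83 85 87 90 89 81 86 95 87 78 74 74 77]
holder 60 [ 66  67  67  68  69  69  69  71  78  89  91  97 131 154 161]
y  [ 96  98 100 102 104 106 108 110 112 114 116 118 120 122 124]
-120 [ 26  26  27  27  28  30  31  34  44  56  71 107 134 156 158]
-90 [ 21  23  26  26  27  30  38  49  66  92 125 132 135 135 134]
-60 [34 34 34 34 35 49 57 60 57 49 33 30 35 56 68]
```

```bash
python3 mv.py -68 -40 100 1.5708
```

```text
world [ 522.2 -161.   100. ] slide [124.5  33.6 -43.7] turn 0.0
cmd [ 648.492 -187.226   56.312    1.63 ] meas yaw 1.6302 meas scanner [ 56.1 -76.8  56.7] X [-1.   -0.06 -0.  ] [-1.   -0.06  0.  ]
```

>>> apply_moves([
  {"gripper": 85, "slide": [0, -12, 0], "turn": 0},
  {"gripper": 85, "slide": [0, -12, 0], "turn": 0},
  {"gripper": 85, "slide": [0, -12, -44], "turn": 0},
  {"gripper": 85, "slide": [0, -12, -44], "turn": 0},
  {"gripper": 85, "slide": [45, 10, -44], "turn": 0},
  {"gripper": 85, "slide": [85, 33, -44], "turn": 0},
  {"gripper": 85, "slide": [125, 33, -44], "turn": 0},
  {"gripper": 85, "slide": [125, 33, -44], "turn": 0},
  {"gripper": 85, "slide": [125, 33, -44], "turn": 0},
  {"gripper": 85, "slide": [125, 33, -20], "turn": 0},
  {"gripper": 85, "slide": [125, 33, 2], "turn": 0},
  {"gripper": 85, "slide": [125, 33, 2], "turn": 0},
])

```text
clock: 13.15
tool_pos: [521.1, -161.3, 51.8]
orientation: [0.093, -3.136, -0.001]
wrist_force: [-0.1, 0.0, -0.1]
width: 85.1
grip_force: 0.0
```

>>> apply_moves([
  {"gripper": 85, "slide": [-4, 0, 0], "turn": 0},
  {"gripper": 85, "slide": [-8, 0, 0], "turn": 0},
  {"gripper": 85, "slide": [-11, 0, 0], "turn": 0},
  {"gripper": 85, "slide": [-13, 0, 0], "turn": 0},
  {"gripper": 85, "slide": [-13, 0, 0], "turn": 0},
  {"gripper": 85, "slide": [-13, 0, 0], "turn": 0},
])

```text
clock: 13.75
tool_pos: [534.9, -160.8, 54.6]
orientation: [-0.094, 3.139, -0.0]
wrist_force: [-0.1, 0.3, 0.2]
width: 84.9
grip_force: 0.0
```

```bash
python3 mv.py did 125 33 2 0;python3 mv.py did -13 0 0 0
```

```text
cmd [ 521.752 -161.715   54.312    1.63 ] meas yaw 1.6305 meas scanner [-55.3 -40.6  54.6] X [-1.   -0.06 -0.  ] [-1.   -0.06 -0.  ]
cmd [ 534.729 -160.943   54.312    1.63 ] meas yaw 1.6305 meas scanner [-55.3 -40.6  54.6] X [-1.   -0.06 -0.  ] [-1.   -0.06 -0.  ]
```

>>> apply_moves([
  {"gripper": 85, "slide": [-1, 0, 0], "turn": 0},
  {"gripper": 85, "slide": [-1, 0, 0], "turn": 0},
  {"gripper": 85, "slide": [-2, 0, 0], "turn": 0},
  {"gripper": 85, "slide": [-2, 0, 0], "turn": 0},
  {"gripper": 85, "slide": [-2, 0, 0], "turn": 0},
])

```text
clock: 14.25
tool_pos: [536.4, -160.8, 54.2]
orientation: [0.094, -3.14, 0.0]
wrist_force: [-2.1, -1.2, 0.5]
width: 85.2
grip_force: 0.8
```

>>> apply_moves([
  {"gripper": 85, "slide": [-1, 0, 0], "turn": 0},
  {"gripper": 85, "slide": [-1, 0.5, 0], "turn": 0},
  {"gripper": 85, "slide": [-2, 1, 0], "turn": 0},
  {"gripper": 85, "slide": [-2, 1, 0], "turn": 0},
  {"gripper": 85, "slide": [-2, 1, 0], "turn": 0},
])

```text
clock: 14.75
tool_pos: [537.2, -159.8, 54.0]
orientation: [0.094, -3.137, -0.0]
wrist_force: [-4.8, -2.0, 1.1]
width: 84.6
grip_force: 2.4
```

```bash
python3 mv.py did -4 1 0 0;python3 prof.py
```

```text
cmd [ 538.662 -159.707   54.312    1.63 ] meas yaw 1.6305 meas scanner [-52.9 -39.6  54. ] X [-1.   -0.06 -0.  ] [-1.   -0.06  0.  ]
y    [ 86  88  90  92  94  96  98 100 102 104 106 108 110 112 114 116 118 120
 122 124 126]
x 0 [108 107 107 108 103  89  80  83  91  91  84  71  57  51  48  47  48  56
  67  75  78]
x 30 [ 76  84  94 100  97  83  76  80  88  91  81  68  58  53  50  48  48  53
  66  75  78]
x 60 [92 93 92 92 92 91 92 94 95 94 87 74 60 55 51 49 49 57 68 76 79]
x 100 [106 106 106 106 105  92  81  82  91  92  85  74  63  55  52  50  50  55
  69  77  80]
x 130 [107 107 107 107 104  94  75  79  88  94  91  79  65  59  54  51  52  55
  66  75  79]
x 150 [96 97 97 97 97 97 97 97 96 95 88 74 61 58 55 53 52 52 51 52 52]
y    [-50 -48 -46 -44 -42 -40 -38 -36 -34 -32 -30 -28 -26 -24 -22 -20 -18 -16
 -14 -12 -10]
x 0 [ 39  39  40  41  42  42  40  40  41  43  51  75  87  89  85  79  90 100
 105 105 106]
x 30 [ 42  41  42  42  42  42  42  42  43  44  54  71  85  89  78  78  87  98
 101  93  83]
x 100 [ 67  67  67  67  68  68  66  57  49  48  65  96 133 147 136 115  99  99
 105 106 10
[... 264 characters left out ...]
156
 156 156 157]
x    [140 142 144 146 148 150 152 154 156 158 160 162 164 166 168 170 172 174
 176 178]
y -15 [118 136 152 153 155 156 157 155 146 119  95  84  79  92  96  97  97  97
  97  97]
y 0 [126 151 154 154 155 157 158 157 152 130  88  82  90  96  97  97  97  97
  98  98]
y 20 [122 139 153 154 156 157 158 155 149 122 100  92  94  97  98  97  98  98
  97  98]
y 40 [148 155 156 156 157 158 159 159 152 126  88  81  92  97  98  99  99  99
  99  99]
y 60 [121 143 155 157 157 159 159 156 147 119  95  82  84  94  94  92  92  94
  97  98]
y 80 [102  98  96  96  96  96  95  96  93  87  78  70  63  61  62  62  61  63
  62  62]
y 95 [90 93 95 96 96 97 96 97 98 95 85 74 66 63 62 64 68 68 65 63]
```

It moved another 2.5 mm, so it was not fully flush before. I press a little more.

>>> apply_moves([
  {"gripper": 85, "slide": [-1, 0, 0], "turn": 0},
  {"gripper": 85, "slide": [-2, 0, 0], "turn": 0},
  {"gripper": 85, "slide": [-2, 0, 0], "turn": 0},
  {"gripper": 85, "slide": [-2, 0, 0], "turn": 0},
])

```text
clock: 15.2
tool_pos: [537.4, -159.7, 53.8]
orientation: [0.094, -3.133, -0.001]
wrist_force: [-7.3, -1.7, 4.2]
width: 84.9
grip_force: 4.1
```

>>> apply_moves([
  {"gripper": 85, "slide": [-1, 0, 0], "turn": 0},
  {"gripper": 85, "slide": [-2, 0, 0], "turn": 0},
  {"gripper": 85, "slide": [-2, 0, 0], "turn": 0},
  {"gripper": 85, "slide": [-2, 0, 0], "turn": 0},
])

```text
clock: 15.6
tool_pos: [537.5, -159.5, 53.5]
orientation: [0.094, -3.129, -0.001]
wrist_force: [-12.3, -1.2, 5.9]
width: 85.2
grip_force: 5.7
```

```bash
python3 mv.py did -4 0 0 0;python3 prof.py | sed -n '2,7p;16,30p'
```

```text
cmd [ 542.655 -159.469   54.312    1.63 ] meas yaw 1.6308 meas scanner [-52.7 -39.4  53.5] X [-1.   -0.06 -0.  ] [-1.   -0.06  0.01]
 122 124 126]
x 0 [108 108 108 108 104  90  80  84  92  92  84  70  58  52  49  47  48  56
  67  75  78]
x 30 [ 75  83  94 100  98  84  77  81  87  90  81  69  59  53  49  46  47  53
  67  75  77]
x 60 [92 93 93 92 92 91 91 94 94 94 87 74 59 56 51 48 49 56 68 75 78]
 104 106 106]
x 30 [ 42  41  42  42  42  42  42  43  43  43  54  72  85  88  79  78  87  98
 101  90  79]
x 100 [ 68  67  67  68  68  68  65  57  49  49  64  95 133 148 136 114  99  99
 105 105 106]
x 120 [ 67  68  68  68  68  69  68  62  54  48  56 110 143 153 143 114  95 100
 105 106 106]
x 140 [ 68  68  67  68  68  68  67  59  49  47  56  85 135 157 154 135 120 115
 121 123 124]
x 150 [ 68  68  69  68  69  69  69  65  56  50  56 101 150 168 167 161 158 156
 156 157 156]
x    [140 142 144 146 148 150 152 154 156 158 160 162 164 166 168 170 172 174
 176 178]
y -15 [118 136 151 153 154 156 157 156 147 119  95  85  79  92  96  97  97  97
  96  97]
```

Flush now: it stalls at 12 N and both edge profiles are square. Next the lid: back off, rise, and go above its free edge.

```bash
python3 mv.py 0 206 350 1.5708
```

```text
world [575.6  88.5 350. ] slide [ -47.6  245.6 -295.7] turn 0.0
cmd [ 542.655 -159.469   54.312    1.63 ] meas yaw 1.6308 meas scanner [-52.6 -39.4  53.5] X [-1.   -0.06 -0.  ] [-1.   -0.06  0.01]
```

>>> apply_moves([
  {"gripper": 85, "slide": [10, 0, 0], "turn": 0},
  {"gripper": 85, "slide": [20, 0, 0], "turn": 0},
  {"gripper": 85, "slide": [20, 0, -30], "turn": 0},
  {"gripper": 85, "slide": [20, 0, -80], "turn": 0},
  {"gripper": 85, "slide": [20, 0, -130], "turn": 0},
  {"gripper": 85, "slide": [20, 0, -180], "turn": 0},
  {"gripper": 85, "slide": [20, 0, -230], "turn": 0},
  {"gripper": 85, "slide": [20, 0, -280], "turn": 0},
  {"gripper": 85, "slide": [20, 0, -296], "turn": 0},
  {"gripper": 85, "slide": [20, 0, -296], "turn": 0},
  {"gripper": 85, "slide": [20, 0, -296], "turn": 0},
])

```text
clock: 16.75
tool_pos: [522.5, -160.2, 349.9]
orientation: [-0.094, 3.139, 0.001]
wrist_force: [-0.0, 0.6, -1.1]
width: 85.1
grip_force: 0.0
```

```bash
python3 mv.py did 20 0 -296 0;  python3 mv.py 0 206 350 1.5708; python3 prof.py | sed -n '3,8p;23,33p'
```

```text
cmd [ 522.691 -160.658  350.312    1.63 ] meas yaw 1.6304 meas scanner [-67.7 -39.2 349.9] X [-1.   -0.06 -0.  ] [-1.   -0.06 -0.  ]
world [575.6  88.5 350. ] slide [-67.6 245.6   0.3] turn 0.0
cmd [ 522.691 -160.658  350.312    1.63 ] meas yaw 1.6304 meas scanner [-67.7 -39.2 349.9] X [-1.   -0.06 -0.  ] [-1.   -0.06 -0.  ]
x 0 [112 112 112 113 108  93  84  88  96  96  88  74  61  55  51  50  51  60
  70  78  81]
x 30 [ 79  88  98 105 103  89  80  84  91  94  84  71  62  56  52  49  50  56
  70  78  81]
x 60 [96 96 96 96 96 95 96 98 98 98 91 77 62 57 54 52 52 60 72 79 82]
x 100 [110 111 111 111 109  97  87  86  95  97  89  78  66  59  55  52  52  58
 109 111 110]
x 140 [ 71  70  71  71  71  72  70  61  52  51  58  86 133 154 150 135 122 120
 126 128 128]
x 150 [ 71  71  72  71  72  72  71  67  57  52  57 103 150 165 164 163 161 161
 161 161 161]
x    [140 142 144 146 148 150 152 154 156 158 160 162 164 166 168 170 172 174
 176 178]
y -15 [123 140 156 158 159 161 162 161 151 124  99  88  82  95 100 100 100 101
 101 101]
y 0 [130 157 159 159 160 162 162 162 157 135  93  84  93 100 102 101 101 101
 102 102]
```

>>> apply_moves([
  {"gripper": 85, "slide": [-14, 49, 0], "turn": 0},
  {"gripper": 85, "slide": [-28, 98, 0], "turn": 0},
  {"gripper": 85, "slide": [-42, 147, 0], "turn": 0},
  {"gripper": 85, "slide": [-56, 196, 0], "turn": 0},
  {"gripper": 85, "slide": [-68, 246, 0], "turn": 0},
  {"gripper": 85, "slide": [-68, 246, 0], "turn": 0},
  {"gripper": 85, "slide": [-68, 246, 0], "turn": 0},
  {"gripper": 85, "slide": [-68, 246, 15], "turn": 0},
  {"gripper": 85, "slide": [-68, 246, 25], "turn": 0},
  {"gripper": 85, "slide": [-68, 246, 25], "turn": 0},
  {"gripper": 85, "slide": [-68, 246, 25], "turn": 0},
])

```text
clock: 17.9
tool_pos: [575.7, 88.0, 325.2]
orientation: [0.092, -3.14, 0.001]
wrist_force: [0.1, -0.7, 0.3]
width: 84.8
grip_force: 0.0
```

```bash
python3 mv.py did -68 246 25 0; python3 - <<'E'
from h import *
s=viewer.get_image("scene"); v=viewer.get_image("wrist"); t=viewer.get_image("top")
o=np.zeros((600,800,3),np.uint8)
o[:,:400]=cv2.resize(s[70:340,230:410],(400,600),interpolation=cv2.INTER_CUBIC)
o[:300,400:]=cv2.resize(v,(400,300)); o[300:,400:]=cv2.resize(t[90:270,160:400],(400,300))
cv2.imwrite("pics/lid.png",o)
E
```

```text
cmd [575.946  88.95  325.312   1.63 ] meas yaw 1.6293 meas scanner [1.000e-01 2.055e+02 3.252e+02] X [-1.   -0.06 -0.  ] [-1.   -0.06  0.  ]
```

View pics/lid.png

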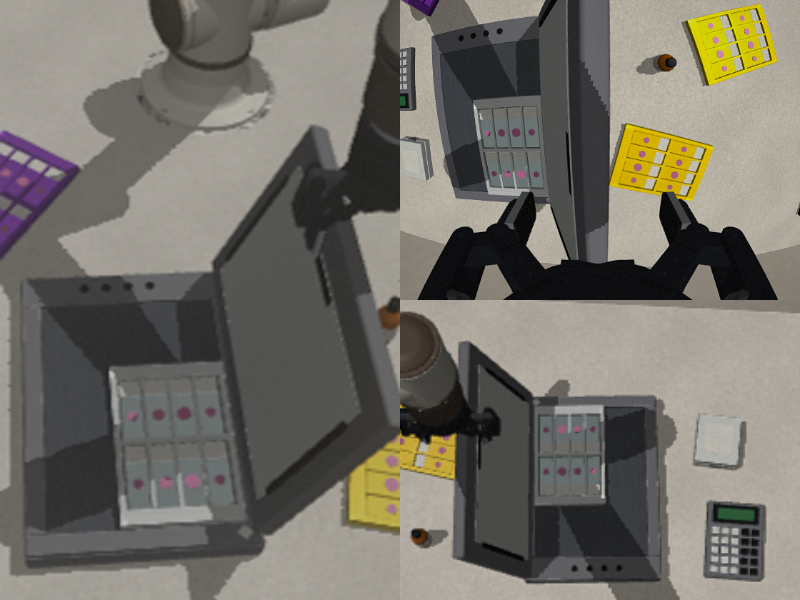

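The open fingers straddle the lid edge in the wrist view: fingers at (520,215) and (675,210), lid at about (590,230). The holder sits in the corner. I lower and partly close around the edge.

>>> apply_moves([
  {"gripper": 85, "slide": [0, 0, 12], "turn": 0},
  {"gripper": 85, "slide": [0, 0, 24], "turn": 0},
  {"gripper": 85, "slide": [0, 0, 33], "turn": 0},
  {"gripper": 85, "slide": [0, 0, 33], "turn": 0},
  {"gripper": 75, "slide": [0, 0, 33], "turn": 0},
  {"gripper": 65, "slide": [0, 0, 33], "turn": 0},
  {"gripper": 60, "slide": [0, 0, 33], "turn": 0},
  {"gripper": 55, "slide": [0, 0, 33], "turn": 0},
  {"gripper": 50, "slide": [0, 0, 33], "turn": 0},
  {"gripper": 46, "slide": [0, 0, 33], "turn": 0},
  {"gripper": 46, "slide": [0, 0, 33], "turn": 0},
], squeeze=20)

```text
clock: 19.15
tool_pos: [575.7, 89.0, 292.4]
orientation: [-0.094, 3.14, 0.0]
wrist_force: [0.2, 0.0, -0.3]
width: 46.1
grip_force: 0.0
```

```bash
python3 mv.py did 0 0 33 0
```

```text
cmd [575.946  88.95  292.312   1.63 ] meas yaw 1.6306 meas scanner [2.000e-01 2.065e+02 2.924e+02] X [-1.   -0.06 -0.  ] [-1.   -0.06 -0.  ]
```

>>> apply_moves([
  {"gripper": 44, "slide": [0, -5, 0], "turn": 0},
  {"gripper": 42, "slide": [0, -9, -1], "turn": 0},
  {"gripper": 40, "slide": [0, -13, -2], "turn": 0},
  {"gripper": 40, "slide": [0, -17, -3], "turn": 0},
  {"gripper": 40, "slide": [0, -21, -4], "turn": 0},
  {"gripper": 38, "slide": [0, -25, -5], "turn": 0},
  {"gripper": 38, "slide": [0, -29, -6], "turn": 0},
  {"gripper": 38, "slide": [0, -33, -7], "turn": 0},
  {"gripper": 38, "slide": [0, -37, -8], "turn": 0},
  {"gripper": 36, "slide": [0, -41, -9], "turn": 0},
  {"gripper": 36, "slide": [0, -45, -10], "turn": 0},
  {"gripper": 36, "slide": [0, -45, -10], "turn": 0},
])

```text
clock: 20.35
tool_pos: [578.4, 43.5, 302.3]
orientation: [0.093, -3.14, 0.0]
wrist_force: [0.7, 0.8, 0.1]
width: 36.1
grip_force: 0.5
```

```bash
python3 mv.py did 0 -45 -10 0; python3 mv.py 0 125 306 1.5708
```

```text
cmd [578.621  44.029 302.312   1.63 ] meas yaw 1.6299 meas scanner [2.000e-01 1.609e+02 3.023e+02] X [-1.   -0.06 -0.  ] [-1.   -0.06  0.  ]
world [580.3   7.7 306. ] slide [  0.5 -36.4  -3.7] turn 0.0
cmd [578.621  44.029 302.312   1.63 ] meas yaw 1.6299 meas scanner [2.000e-01 1.609e+02 3.023e+02] X [-1.   -0.06 -0.  ] [-1.   -0.06  0.  ]
```

>>> apply_moves([
  {"gripper": 36, "slide": [0, -4, -1], "turn": 0},
  {"gripper": 35, "slide": [0, -8, -2], "turn": 0},
  {"gripper": 34, "slide": [0, -12, -3], "turn": 0},
  {"gripper": 33, "slide": [0, -16, -3], "turn": 0},
  {"gripper": 32, "slide": [0, -20, -4], "turn": 0},
  {"gripper": 31, "slide": [0, -24, -4], "turn": 0},
  {"gripper": 30, "slide": [0, -28, -4], "turn": 0},
  {"gripper": 29, "slide": [0, -31, -4], "turn": 0},
  {"gripper": 28, "slide": [0, -34, -4], "turn": 0},
  {"gripper": 27, "slide": [0, -36, -4], "turn": 0},
  {"gripper": 26, "slide": [0, -36, -4], "turn": 0},
  {"gripper": 25, "slide": [0, -36, -4], "turn": 0},
])

```text
clock: 21.55
tool_pos: [580.6, 8.2, 306.3]
orientation: [0.094, -3.14, 0.0]
wrist_force: [-0.8, 0.9, -0.8]
width: 25.0
grip_force: 0.0
```

```bash
python3 mv.py did 0 -36 -4 0
```

```text
cmd [580.761   8.093 306.312   1.63 ] meas yaw 1.6306 meas scanner [3.000e-01 1.255e+02 3.063e+02] X [-1.   -0.06 -0.  ] [-1.   -0.06  0.  ]
```

>>> apply_moves([
  {"gripper": 23, "slide": [0, -1, 0], "turn": 0},
  {"gripper": 21, "slide": [0, -1, 0], "turn": 0},
  {"gripper": 19, "slide": [0, -1, 0], "turn": 0},
  {"gripper": 15, "slide": [0, -1, 0], "turn": 0},
  {"gripper": 15, "slide": [0, -1, 0], "turn": 0},
  {"gripper": 15, "slide": [0, -1, 0], "turn": 0},
  {"gripper": 15, "slide": [0, -1, 0], "turn": 0},
  {"gripper": 15, "slide": [0, -1, 0], "turn": 0},
], squeeze=25)

```text
clock: 22.35
tool_pos: [580.7, 7.1, 306.4]
orientation: [-0.094, 3.14, -0.0]
wrist_force: [0.4, -1.2, 0.7]
width: 21.3
grip_force: 25.6
```

```bash
python3 mv.py did 0 -1 0 0; python3 - <<'E'
from h import *
st=status.state(); print(st["width"],st["grip_force"],st["wrist_force"],st["moment"],np.abs(st["qvel"]).max())
# lid check: overlay predicted upright edge via dark/light boundary of end corners
Sc=[589.5,-115.3,0.059]
ci=viewer.camera_info("scene"); g=cv2.cvtColor(viewer.get_image("scene"),cv2.COLOR_BGR2GRAY)
for x in (100,150,186):
  ys=np.arange(90,160,3)
  uv=proj(ci,place(Sc,[[x,y,300] for y in ys])).astype(np.float32)
  print(x,list(zip(ys,cv2.remap(g,uv[:,:1],uv[:,1:],cv2.INTER_LINEAR).ravel())))
E
python3 prof.py | sed -n '3,14p;23,50p'
```

```text
cmd [580.821   7.095 306.312   1.63 ] meas yaw 1.6307 meas scanner [3.000e-01 1.244e+02 3.064e+02] X [-1.   -0.06 -0.  ] [-1.   -0.06 -0.  ]
21.311577831203845 25.59517353773117 [ 0.44301701 -1.18305472  0.74411237] [-0.8685897  -0.07328887  0.09050696] 0.0012547981713451443
100 [(np.int64(90), np.uint8(72)), (np.int64(93), np.uint8(72)), (np.int64(96), np.uint8(72)), (np.int64(99), np.uint8(71)), (np.int64(102), np.uint8(82)), (np.int64(105), np.uint8(65)), (np.int64(108), np.uint8(48)), (np.int64(111), np.uint8(47)), (np.int64(114), np.uint8(63)), (np.int64(117), np.uint8(87)), (np.int64(120), np.uint8(98)), (np.int64(123), np.uint8(99)), (np.int64(126), np.uint8(101)), (np.int64(129), np.uint8(102)), (np.int64(132), np.uint8(101)), (np.int64(135), np.uint8(127)), (np.int64(138), np.uint8(156)), (np.int64(141), np.uint8(155)), (np.int64(144), np.uint8(155)), (np.int64(147), np.uint8(155)), (np.int64(150), np.uint8(156)), (np.int64(153), np.uint8(155)), (np.int64(156), np.uint8(156)), (np.int64(159), np.uint8(156))]
150 [(np.int64(90), np.uint8(72)), (np.int64(93), np.uint8(73)), (n
[... 2217 characters left out ...]
 147 163 162 158 137 113
 100  98  98]
x    [140 142 144 146 148 150 152 154 156 158 160 162 164 166 168 170 172 174
 176 178]
y -15 [103 103 105 102 101 101 102 101  99  96  90  81  68  63  62  62  62  62
  62  61]
y 0 [105 100  97  96  97  98  98  97  96  91  82  73  66  62  62  62  61  62
  62  63]
y 20 [99 96 96 95 97 98 98 97 98 96 89 77 67 62 62 62 62 62 62 62]
y 40 [100  99  97  97  97  98  98  98  96  90  81  72  65  62  62  62  62  63
  62  63]
y 60 [96 95 96 97 97 99 98 97 98 96 88 76 66 62 63 62 63 63 64 64]
y 80 [104 100  98  99  98  98  98  98  96  90  80  72  64  63  62  62  63  62
  62  63]
y 95 [ 92  96  97  98  98  99  98  99 100  97  87  75  68  65  65  66  68  68
  67  64]
```

Gripped at 25 N and about 0.01 rad from upright; the holder is unchanged. I hand it in.

```bash
python3 -c "
from rig import job;print(job.sign_off())"
```

```text
the job is handed in; nothing more can be done
None
```

The job is handed in at about 22 s (the hand-in gave no verdict): by camera the holder sits square and flush in the marked corner, and the lid stands within about 0.01 rad of upright, gripped at about 25 N.

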